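# Demould the potted sensor blocks

### The job

Unload the potting mould: pinch the two side tabs of its clear cover together to free it, lift the cover off and stand it upright on the brown cardboard mat. Then lift every black cast block out of its cavity and stand it upright on the floor of the grey tray, and when all are in the tray put the cover back on the mould, fully home with both tabs sprung out so that it is locked. Leave the cutters, the solder reel and the circuit board where they are.

Things in the scene. Friction and masses are not known exactly. Their poses are not given: they have to be found in the camera images.
- mould: potting mould fixed to the bench. Origin: centre of its underside, x along its length, z up. Dark plinth 246 x 106 mm, 6 mm high; aluminium body on it 226 x 80 mm, top at 24 mm. Four open cavities in a row, centres at x = -88, -44, 44, 88 mm (y = 0), 38 x 64 mm, floor 10 mm and mouth 24 mm above the underside; blocks sit in them with 2 mm play
- keeper (a point): mid-point between the mould's two steel keepers, 44 mm above its underside (their top). They stand at y = +-26 to +-39 mm of the mould, x within 12 mm; the barbs of the cover's tabs catch 4 mm below, under their inward lips
- cover_rim (a point): centre of the lower rim of the clear box-shaped cover, open below, 238 x 92 mm, 59 mm high, about 250 g, the same turned half round. x along its length, z up. Fitted, the rim goes round the mould's body with 3 mm play each way and rests on the plinth, 6 mm above the bench; the rim clears the body after 18 mm of lift. With the tabs out it is locked
- cover_grip (a point): point mid-way between the cover's two tabs, 80 mm above its rim. The white upright tabs stand on its top, facing +y and -y, 30 mm wide (x), from 60 to 94 mm above the rim, outer faces 64 mm apart free, 46 mm fully pressed, a grey block between. Pressed fully in they free the cover, and it can be carried by them; to refit, keep them pressed until the rim is down, then let go
- tab_l (a joint): travel of the tab on the cover's +y side in m: 0 out, 0.009 fully pressed in; sprung, 4 N at the start to 8.5 N fully in
- tab_r (a joint): the same for the tab on the cover's -y side
- block1_center (a point): cast black resin block, at the start in the cavity at x = -88 mm of the mould. Foot 34 x 60 x 14 mm (x, y, z), on it a narrower upper part 24 x 44 mm (x, y), 32 mm high with flat upright sides; 46 mm high in all, about 130 g. The point is its centre, half-way up (23 mm above its underside); z up, its 44 mm wide upper part is gripped across y. May be absent
- block2_center (a point): cast black resin block, at the start in the cavity at x = -44 mm of the mould. Foot 34 x 60 x 14 mm (x, y, z), on it a narrower upper part 24 x 44 mm (x, y), 32 mm high with flat upright sides; 46 mm high in all, about 130 g. The point is its centre, half-way up (23 mm above its underside); z up, its 44 mm wide upper part is gripped across y. May be absent
- block3_center (a point): cast black resin block, at the start in the cavity at x = 44 mm of the mould. Foot 34 x 60 x 14 mm (x, y, z), on it a narrower upper part 24 x 44 mm (x, y), 32 mm high with flat upright sides; 46 mm high in all, about 130 g. The point is its centre, half-way up (23 mm above its underside); z up, its 44 mm wide upper part is gripped across y. May be absent
- block4_center (a point): cast black resin block, at the start in the cavity at x = 88 mm of the mould. Foot 34 x 60 x 14 mm (x, y, z), on it a narrower upper part 24 x 44 mm (x, y), 32 mm high with flat upright sides; 46 mm high in all, about 130 g. The point is its centre, half-way up (23 mm above its underside); z up, its 44 mm wide upper part is gripped across y. May be absent
- tray: grey open tray fixed to the bench, 270 x 150 mm (x, y) outside, walls 4 mm thick and 28 mm high, inner floor 4 mm above the underside. Origin: centre of its underside
- mat: brown stained cardboard mat fixed to the bench, 290 x 170 mm (x, y), 2 mm thick. Origin: centre of its underside
- cutters: bystander: green-handled side cutters, 145 mm long, lying on the bench; origin under the pivot. Not to be moved
- solder_reel: bystander: upright solder reel, 60 mm in diameter, 46 mm high. Not to be moved
- perfboard: bystander: copper circuit board, 100 x 55 x 4 mm, lying flat. Not to be moved

How it is judged:
By the outcome, as a careful person would: the job done as asked, in the order asked, and still so for the second after the job is handed in, with the robot touching nothing.
Of block1, block2, block3, block4 only 2 to 4 are there at a start; the rules pass over those that are not, and their reading is None.
At some moment in a run one of cover, block1, block2, block3, block4 may be knocked a few centimetres aside while the robot is not near it.
It also fails if it takes over 210 s, if anything falls off the work surface, if the arm or the gripper's body presses on something with over 40 N, if the wrist force passes 120 N, or if a joint passes its speed limit or range.

### The arm

A 6-joint arm with a two-finger parallel gripper is mounted at the origin on the work surface. World frame = base frame: x ahead of the robot, y to its left, z up, the work surface at z = 0. Lengths are in m, angles in rad, forces in N, time in s.
With the tool pointing down it reaches from about 0.35 to 0.775 m from the base axis. Payload 5.5 kg.
Tool frame: the origin (TCP) lies midway between the tips of the shut fingers; the grasp point (between the pads) lies 19 mm behind it; z points along the fingers, y is the line along which they close (so a half turn about z gives the same grasp; the last joint's range is limited). The gripper opens to 85 mm and grips with 20 to 120 N. Pads are 22 mm wide; open, the fingers measure 114 mm over their backs; the gripper's body (76 mm by 85 mm) begins 54 mm behind the grasp point. The pads swing forward as they close: fully open they stand 13 mm farther back than shut.
Start: joints at [1.134, 0.313, 0.046, 1.304, 0, 1.431], TCP at [0.168, 0.55, 0.231] pointing down, gripper open.
Joint ranges: [-2.76, 2.76], [-0.86, 1.69], [-1.03, 1.26], [-2.2, 2.34], [-1.47, 1.5], [-3.14, 3.14]. Speed limits (rad/s): [2.57, 2.57, 3.14, 3.14, 3.14, 3.14].

### API

Orientations are given as a unit quaternion [w, x, y, z].
In Python, from workcell import env gives the robot as it stands.
- The arm moves only by the tool move_arm, never from a script. Its argument "targets" is a list of rows, each a list of 3 entries, a list of its own where there are three numbers: the shift along the tool's x, y, z in mm, then the turn, a rotation vector about the tool's x, y, z in units of 10 degrees (1.0 is 10 degrees), then the closure, from -1 (fully open) to 1 (shut). In form: [[[dx, dy, dz], [ax, ay, az], gripper], ...]. A call has 1 to 5 rows; each row is the pose to reach, as a shift and turn from the pose commanded when the call began, along the tool's axes at that moment; what a row does not reach only later rows make up. A row lasts 1/8 s, in which the tool goes at most 62.5 mm and 10.7 degrees, less where a joint would pass 70% of its speed; a pose out of reach is approached as far as the arm can. A call with a gripper value outside its range is refused whole. The fingers move at their own pace and stop on an object; "squeeze" is the grip in N (left out, the last holds). Time passes only in rows, so rows that repeat a pose let the fingers close. It gives the time, the measured TCP pose, the force, the opening and the grip force at its end, in the units of the state.
- env.get_state(): the state, without advancing time (a new reading comes with each control period).
- env.read_camera(name): name is "scene" or "top" or "wrist"; returns a dict with "pixels" (400x640x3 uint8, red, green, blue), "fovy" (degrees; the focal length in pixels is half the picture's height over the tangent of half this angle, whatever the lens; pixels are square), "cx", "cy" (the principal point, pixels), "extrinsics" (4x4, takes a point from world to camera coordinates); the wrist camera has in their place "mount" (4x4, takes a point from camera to tool coordinates, whose origin is the TCP and whose axes are the flange's). Camera axes: x right, y up, looking along -z (the intrinsics and any distortion apply to the point x, -y, -z); pixel columns grow to the right and rows downward; lengths in m; the calibration is good to about 2 mm. A picture is of the moment at which its call begins: read the wrist's pose just before it. There is no depth.
- env.hand_in(): hands the job in; it is judged then, once.
Trained networks look in a picture, given as the dict that the camera call returned (one of the last four; its "shot" number tells which), for a name from the list of things; names that differ only in an ending like _2 or _b are one class to them, and where a whole thing is asked for, a point or a joint stands for the part that bears it (a point fixed in the world has none). Each returns a list of dicts, best first, with "confidence" (0 to 1); they miss things now and then, are a little off and sometimes report something else, mostly with a low value. They report only what shows in the picture. A call takes as long as a camera call.
- env.spot_in(thing, picture): "centre" ([x, y, z] in m, in world coordinates, good to about 4 mm: the middle of the surface that is visible of it).
- env.regions_of(thing, picture): "mask" (400x640 bool, what is visible of it).
- env.landmark_of(thing, picture): "centre" ([x, y, z] in m, in world coordinates, good to about 4 mm: a listed point, or the origin of a listed thing).
The state is a dict: "clock": time; "joint_pos": joint angles; "qvel": joint speeds; "tau": joint torques, N m; "tcp_pos": TCP position; "orientation": TCP orientation; "wrist_force": force on the tool from outside, world axes, zero at the start; "ft_torque": the same for the moment, N m; "finger_gap": finger opening in m; "grip_force": force on a finger pad.
Only numpy, scipy, OpenCV 4.12 (cv2) and the standard library are available. Lean on these libraries where they do the work, as an engineer would, in place of code of your own. Each camera call takes 0.05 s, during which the arm holds its last target. There are 200 camera calls.

## Working session

There is one attempt and no reset: what is moved stays moved. The work goes in short steps, Python scripts to look and compute and a tool call to move; the robot and the scene stay as the last step left them, time stands still between calls to the robot, and variables do not carry over. Pictures are saved under pics/ and viewed, at most 14 in all, crops included, and the job is handed in when it is done.

Besides the shell and the picture viewer there is one more tool, called after "Request:" as name([rows], argument=value, ...), one row to a line, values as JSON. move_arm: Moves the arm, as the interface text tells. Its arguments: {"type":"object","properties":{"targets":{"type":"array","items":{"type":"array"}},"squeeze":{"type":"number"}},"required":["targets"]}

```bash
ls; mkdir -p pics; cat > h.py <<'E'
import numpy as np, cv2
from workcell import env
from scipy.spatial.transform import Rotation as R
def K(p):
    f=p["pixels"].shape[0]/2/np.tan(np.radians(p["fovy"])/2); return f,p["cx"],p["cy"]
def cam2world(p,st=None):
    if "extrinsics" in p: return np.linalg.inv(np.array(p["extrinsics"]))
    q=st["orientation"]; T=np.eye(4); T[:3,:3]=R.from_quat([q[1],q[2],q[3],q[0]]).as_matrix(); T[:3,3]=st["tcp_pos"]
    return T@np.array(p["mount"])
def ray(p,u,v,z,st=None):
    f,cx,cy=K(p);T=cam2world(p,st);d=T[:3,:3]@np.array([(u-cx)/f,-(v-cy)/f,-1]);o=T[:3,3]
    return o+d*(z-o[2])/d[2]
def proj(p,X,st=None):
    f,cx,cy=K(p);c=(np.linalg.inv(cam2world(p,st))@np.append(X,1))[:3]
    return np.array([cx+f*c[0]/-c[2],cy+f*c[1]/c[2]])
def save(p,n): cv2.imwrite("pics/"+n,p["pixels"][:,:,::-1])
def plan(x,y,z,yaw=None):
    """shift in tool mm to TCP target, yaw turn (units 10deg) so that tool y is along world yaw angle (mod pi)"""
    st=env.get_state();q=st["orientation"];M=R.from_quat([q[1],q[2],q[3],q[0]]).as_matrix()
    d=M.T@(np.array([x,y,z])-st["tcp_pos"])*1000
    r=None
    if yaw is not None:
        yd=np.array([np.cos(yaw),np.sin(yaw),0]);
        if yd@M[:,1]<0: yd=-yd
        Rt=np.stack([np.cross(yd,[0,0,-1]),yd,[0,0,-1]],1)
        r=np.degrees(R.from_matrix(M.T@Rt).as_rotvec())/10
    print("shift",d.round(1),"turn",None if r is None else r.round(3),"j6",round(st["joint_pos"][5],2))
E
python3 - <<'E'
from h import *
st=env.get_state();print(st)
for c in ["top","scene"]:
    p=env.read_camera(c);save(p,c+"0.png");print(c,p["fovy"],p["cx"],p["cy"],np.array(p["extrinsics"]).round(3).tolist(),[k for k in p])
    for t in ["mould","keeper","cover_rim","cover_grip","tray","mat","block1_center","block2_center","block3_center","block4_center","cutters","solder_reel","perfboard"]:
        print(t,[(np.round(a["centre"],3).tolist(),round(a["confidence"],2)) for a in env.landmark_of(t,p)[:4]])
E
```

```text
pics
{'clock': 0.0, 'joint_pos': array([ 1.13435766e+00,  3.14009944e-01,  4.49659667e-02,  1.30358300e+00,
       -6.77258131e-06,  1.43123875e+00]), 'qvel': array([ 0.00049079, -0.00236931,  0.00136204, -0.00039258,  0.00208385,
        0.00122104]), 'tau': array([ 1.19615641e-03, -4.80624211e+01,  2.98533797e+01,  1.90538104e-02,
       -1.68352108e-04,  1.23603033e-05]), 'tcp_pos': array([0.16798003, 0.54938249, 0.23039811]), 'orientation': array([-2.56736223e-04,  1.47895944e-01,  9.89002503e-01, -8.78589302e-04]), 'wrist_force': array([-0.37765995,  0.18186809,  0.13082602]), 'ft_torque': array([-0.03238886, -0.01582161,  0.0547567 ]), 'grip_force': 0.0, 'finger_gap': 0.0856210040132042}
top 57.52222458549125 321.84493552849625 204.4537287382564 [[-0.007, -0.999, -0.032, -0.081], [0.994, -0.011, 0.109, -0.583], [-0.11, -0.031, 0.993, -1.046], [0.0, 0.0, 0.0, 1.0]] ['pixels', 'fovy', 'cx', 'cy', 'extrinsics', 'shot']
mould [([0.529, -0.003, 0.005], 0.67)]
keeper [([0.531, -0.004, 0.045], 0.49)]
cover_rim [([0.528, -0.001, 0.002], 0.89), ([0.512, -0.26, -0.002], 0.47)]
cover_grip
[... 263 characters left out ...]
.0], 0.79)]
solder_reel [([0.736, -0.065, -0.0], 0.77)]
perfboard [([0.594, -0.482, -0.001], 0.76)]
scene 45.52156504573078 317.51459739739397 197.7361244375314 [[0.424, 0.906, -0.002, -0.168], [-0.793, 0.372, 0.483, 0.463], [0.438, -0.203, 0.876, -1.439], [0.0, 0.0, 0.0, 1.0]] ['pixels', 'fovy', 'cx', 'cy', 'extrinsics', 'shot']
mould []
keeper []
cover_rim [([0.527, -0.003, 0.003], 0.84)]
cover_grip []
tray []
mat [([0.5, 0.264, -0.001], 0.69)]
block1_center []
block2_center [([0.482, 0.004, 0.033], 0.42)]
block3_center []
block4_center [([0.483, 0.0, 0.033], 0.49)]
cutters [([0.527, -0.005, 0.003], 0.57)]
solder_reel [([0.74, -0.064, -0.003], 0.7)]
perfboard [([0.592, -0.483, 0.0], 0.85)]
```

View pics/top0.png

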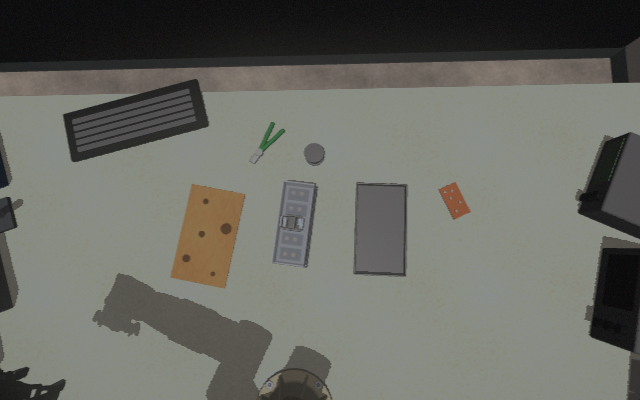

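View pics/scene0.png

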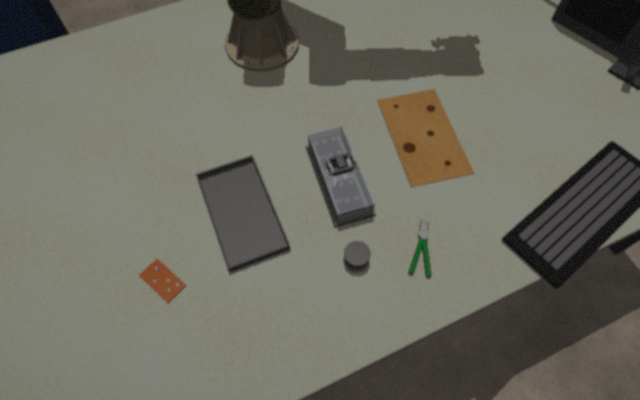

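The top view shows the covered mould at pixel (295,224), the tray at (381,229) and the mat at (208,236). The cutters (267,143) and reel (315,154) are beyond the mould, and the board (454,200) is to the right. Next I measure the yaws.

```bash
cat >> h.py <<'E'
def rect(p,mask,z,st=None):
    c=max(cv2.findContours(mask.astype(np.uint8),0,1)[0],key=cv2.contourArea)[:,0]
    w=np.array([ray(p,u,v,z,st)[:2] for u,v in c],np.float32)*1000
    (x,y),_,_=r=cv2.minAreaRect(w); b=cv2.boxPoints(r); e=[b[1]-b[0],b[2]-b[1]]; e=max(e,key=np.linalg.norm)
    return np.array([x,y]).round(1), np.round(r[1],1), round(np.degrees(np.arctan2(e[1],e[0]))%180,1)
E
python3 - <<'E'
from h import *
for c in ["top","scene"]:
    p=env.read_camera(c)
    for t,z in [("mould",.006),("cover_rim",.03),("tray",.028),("mat",.002)]:
        for a in env.regions_of(t,p)[:2]: print(c,t,round(a["confidence"],2),a["mask"].sum(),rect(p,a["mask"],z))
plan(.528,-.003,.28,np.pi/2-.1)
E
```

```text
top mould 0.79 128 (array([529.8, -11.8]), array([ 9.1, 30.2]), np.float32(180.0))
top cover_rim 0.56 2813 (array([529.6,  -2.4]), array([105.2, 246.3]), np.float32(171.6))
top tray 0.61 62 (array([528.5, -12.5]), array([ 5.9, 23.6]), np.float32(180.0))
top mat 0.94 5349 (array([495.6, 263.7]), array([172.5, 292.4]), np.float32(168.6))
scene mould 0.63 199 (array([522.5, -51.6]), array([  6.1, 240.9]), np.float32(172.2))
scene cover_rim 0.74 3990 (array([520.5,   2.4]), array([108.1, 277.4]), np.float32(171.5))
scene tray 0.65 6716 (array([ 516.1, -256. ]), array([154.9, 285.5]), np.float32(177.8))
scene mat 0.96 5773 (array([496. , 265.1]), array([175.6, 293.1]), np.float32(169.0))
shift [-505.8 -423.5  -48.7] turn [ 1.000e-03  0.000e+00 -1.128e+00] j6 1.43
```

Request:
move_arm([
  [[-46,-38.5,-10],[0,0,-0.2],-1],
  [[-92,-77,-20],[0,0,-0.4],-1],
  [[-138,-115.5,-30],[0,0,-0.6],-1],
  [[-184,-154,-40],[0,0,-0.8],-1],
  [[-230,-192.5,-50],[0,0,-0.86],-1],
])

```text
clock: 2.52
tcp_pos: [0.3326, 0.297, 0.2819]
orientation: [0.0, 0.073, 0.997, 0.0]
wrist_force: [1.9, 0.6, -0.6]
finger_gap: 0.0857
grip_force: 0.0
```

```bash
python3 -c "
from h import *
plan(.528,-.003,.28,np.radians(81.6))"
```

```text
shift [-236.9 -268.4    1.9] turn [0.004 0.005 0.005] j6 0.69
```

Request:
move_arm([
  [[-40,-46,0],[0,0,0],-1],
  [[-80,-92,0],[0,0,0],-1],
  [[-120,-138,0],[0,0,0],-1],
  [[-160,-184,0],[0,0,0],-1],
  [[-200,-230,0],[0,0,0],-1],
])

```text
clock: 3.15
tcp_pos: [0.497, 0.0399, 0.2816]
orientation: [0.0, 0.073, 0.997, 0.0]
wrist_force: [0.6, 0.3, 0.6]
finger_gap: 0.0857
grip_force: 0.0
```

Request:
move_arm([
  [[-30,-34,0],[0,0,0],-1],
  [[-37,-38,0],[0,0,0],-1],
  [[-37,-38,0],[0,0,0],-1],
  [[-37,-38,0],[0,0,0],-1],
])

```text
clock: 3.65
tcp_pos: [0.5264, -0.0001, 0.2814]
orientation: [-0.0, 0.073, 0.997, 0.0]
wrist_force: [-0.2, 0.2, -0.2]
finger_gap: 0.0854
grip_force: 0.0
```

```bash
python3 - <<'E'
from h import *
st=env.get_state();p=env.read_camera("wrist");save(p,"w1.png");print(st["tcp_pos"],p["fovy"],p["cx"],p["cy"],np.round(p["mount"],3).tolist())
for t in ["mould","keeper","cover_rim","cover_grip","block1_center","block2_center","block3_center","block4_center"]:
        print(t,[(np.round(a["centre"],3).tolist(),round(a["confidence"],2)) for a in env.landmark_of(t,p)[:4]])
E
```

```text
[ 5.26420087e-01 -1.28830355e-04  2.81444904e-01] 64.28609671444406 318.5933638806467 201.37113555963674 [[-0.0, 0.957, 0.289, 0.075], [1.0, 0.0, 0.0, -0.0], [0.0, 0.289, -0.957, -0.143], [0.0, 0.0, 0.0, 1.0]]
mould [([0.528, 0.001, 0.004], 0.76)]
keeper [([0.527, -0.003, 0.04], 0.9)]
cover_rim [([0.53, -0.004, 0.09], 0.28)]
cover_grip [([0.532, -0.004, 0.086], 0.71)]
block1_center []
block2_center [([0.531, 0.0, 0.041], 0.7)]
block3_center []
block4_center []
```

View pics/w1.png

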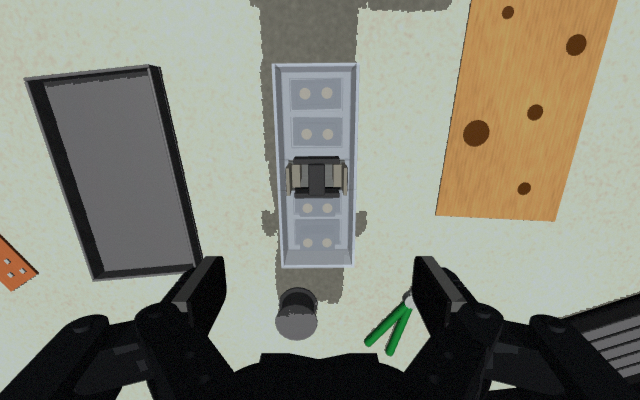

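Wrist view: the cover's top edge runs (272,64)-(358,64)-(352,268)-(282,268), with the tabs at (297,177) and (337,177). The tray is at the left and the mat at the right.

```bash
python3 - <<'E'
from h import *
st=env.get_state();p=env.read_camera("wrist")
def q(c,z):
    w=np.array([ray(p,u,v,z,st)[:2] for u,v in c])*1000; print(w.round(0).tolist(),"ctr",w.mean(0).round(1),"len",np.linalg.norm(w[0]-w[3]).round(),np.linalg.norm(w[1]-w[2]).round(),"wid",np.linalg.norm(w[0]-w[1]).round(), "yaw",np.degrees(np.arctan2(*(w[3]+w[2]-w[0]-w[1])[::-1])).round(1))
q([(272,64),(358,64),(352,268),(282,268)],.065)
q([(25,79),(159,65),(203,270),(94,281)],.028)
w=[ray(p,u,v,.100,st)[:2]*1000 for u,v in [(287,177),(348,177)]];print(w)
for t,z in [("cover_rim",.065),("cover_grip",.1),("tab_l",.1),("tab_r",.1),("tray",.028),("mould",.006)]:
    for a in env.regions_of(t,p)[:2]: print(t,round(a["confidence"],2),a["mask"].sum(),rect(p,a["mask"],z,st))
for t in ["tray","mat"]: print(t,[np.round(a["centre"],3) for a in env.landmark_of(t,p)[:1]])
plan(.528,-.003,.13,np.radians(81.6))
E
```

```text
[[405.0, -32.0], [418.0, 56.0], [653.0, 23.0], [641.0, -65.0]] ctr [529.4  -4.4] len 237.0 237.0 wid 90.0 yaw -8.0
[[374.0, -325.0], [382.0, -166.0], [647.0, -182.0], [641.0, -338.0]] ctr [ 511.2 -252.4] len 267.0 265.0 wid 159.0 yaw -3.1
[array([519.02988086, -33.23627616]), array([528.28972795,  29.5713631 ])]
cover_rim 0.97 16274 (array([528.5,  -3.3]), array([ 93.3, 239.4]), np.float32(171.8))
cover_grip 0.59 16335 (array([520.5,  -2.1]), array([ 84.7, 215.8]), np.float32(172.3))
tab_l 0.69 331 (array([528. ,  22.2]), array([14.5, 33. ]), np.float32(172.4))
tab_l 0.68 397 (array([521.5, -26.8]), array([15.6, 34.2]), np.float32(169.9))
tab_r 0.69 331 (array([528. ,  22.2]), array([14.5, 33. ]), np.float32(172.4))
tab_r 0.68 397 (array([521.5, -26.8]), array([15.6, 34.2]), np.float32(169.9))
tray 0.75 26279 (array([ 510.2, -252.1]), array([163.1, 269.7]), np.float32(177.2))
mould 0.94 359 (array([538.4, -22. ]), array([ 9.5, 31.4]), np.float32(171.1))
tray [array([ 0.506, -0.258, -0.   ])]
mat [array([0.501, 0.26 , 0.   ])]
shift [ -1.1  -1.6 151.2] turn [ 0.001 -0.    -0.001] j6 -0.01
```

Request:
move_arm([
  [[-3,-3,55],[0,0,0],-1],
  [[-3,-3,110],[0,0,0],-1],
  [[-3,-3,160],[0,0,0],-1],
  [[-3,-3,195],[0,0,0],-1],
  [[-3,-3,213],[0,0,0],-1],
])

```text
clock: 5.18
tcp_pos: [0.5281, -0.0044, 0.066]
orientation: [-0.002, 0.073, 0.997, 0.0]
wrist_force: [-0.6, 0.1, -0.3]
finger_gap: 0.0852
grip_force: 0.0
```

```bash
python3 - <<'E'
from h import *
st=env.get_state();p=env.read_camera("wrist");save(p,"w2.png");print(st["tcp_pos"],st["wrist_force"])
E
```

```text
[ 0.52812646 -0.00439703  0.06595328] [-0.64558748  0.14977834 -0.29970376]
```

View pics/w2.png

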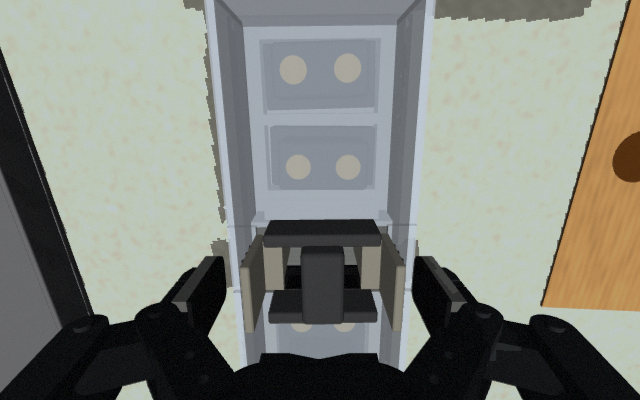

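The fingers straddle the tabs evenly: tabs at columns 250 and 397, pads at 225 and 413. I close now.

Request:
move_arm([
  [[0,0,-2],[0,0,0],0.1],
  [[0,0,-2],[0,0,0],1],
  [[0,0,-2],[0,0,0],1],
  [[0,0,-2],[0,0,0],1],
  [[0,0,-2],[0,0,0],1],
], squeeze=50)

```text
clock: 5.85
tcp_pos: [0.5316, -0.0048, 0.0741]
orientation: [0.003, 0.073, 0.997, -0.0]
wrist_force: [-4.1, 1.7, 13.9]
finger_gap: 0.0398
grip_force: 50.4
```

Request:
move_arm([
  [[0,0,0],[0,0,0],1],
  [[0,0,0],[0,0,0],1],
])

```text
clock: 6.1
tcp_pos: [0.5316, -0.0048, 0.0741]
orientation: [0.003, 0.073, 0.997, -0.0]
wrist_force: [-4.3, 0.5, 13.8]
finger_gap: 0.0395
grip_force: 50.4
```

```bash
python3 - <<'E'
from h import *
st=env.get_state();p=env.read_camera("wrist");save(p,"w3.png")
print(env.get_state()["tcp_pos"],[(np.round(a["centre"],3).tolist(),round(a["confidence"],2)) for a in env.landmark_of("cover_rim",p)+env.landmark_of("cover_grip",p)])
E
```

```text
[ 0.53153605 -0.00481761  0.07405831] [([0.532, -0.006, 0.087], 0.96)]
```

View pics/w3.png

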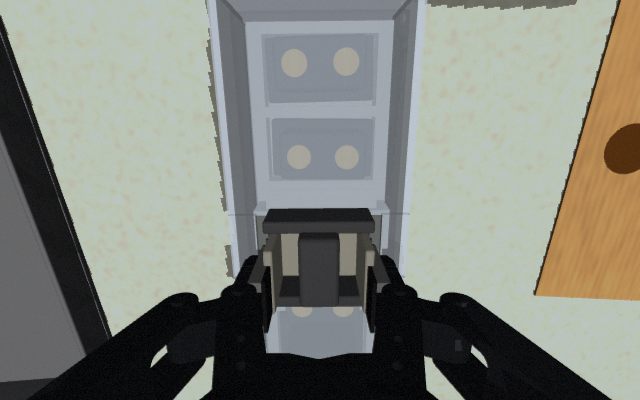

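Both tabs are pinched in, seen at columns 268 and 373. I lift gently and check the force.

Request:
move_arm([
  [[0,0,-5],[0,0,0],1],
  [[0,0,-8],[0,0,0],1],
  [[0,0,-12],[0,0,0],1],
  [[0,0,-16],[0,0,0],1],
  [[0,0,-16],[0,0,0],1],
])

```text
clock: 6.88
tcp_pos: [0.5299, -0.0047, 0.0865]
orientation: [0.0, 0.073, 0.997, 0.0]
wrist_force: [0.3, -0.3, -2.8]
finger_gap: 0.0392
grip_force: 51.5
```

Request:
move_arm([
  [[0,0,-30],[0,0,0],1],
  [[0,0,-60],[0,0,0],1],
  [[13,48,-80],[0,0,0],1],
  [[26,96,-90],[0,0,0],1],
  [[39,144,-90],[0,0,0.1],1],
])

```text
clock: 7.5
tcp_pos: [0.5126, 0.1448, 0.1773]
orientation: [0.001, 0.083, 0.997, 0.0]
wrist_force: [0.7, -0.8, -3.1]
finger_gap: 0.039
grip_force: 51.6
```

Request:
move_arm([
  [[14,50,0],[0,0,0.1],1],
  [[28,100,0],[0,0,0.2],1],
  [[32,115,0],[0,0,0.2],1],
  [[32,115,0],[0,0,0.2],1],
])

```text
clock: 8.0
tcp_pos: [0.499, 0.2628, 0.1759]
orientation: [-0.0, 0.098, 0.995, -0.0]
wrist_force: [0.5, 0.1, -2.8]
finger_gap: 0.0391
grip_force: 51.7
```

```bash
python3 - <<'E'
from h import *
print(env.get_state()["wrist_force"],env.get_state()["finger_gap"])
plan(.497,.264,.074,np.radians(79))
p=env.read_camera("top");st=env.get_state()
for n in "1234":print(n,[(np.round(a["centre"],3).tolist(),round(a["confidence"],2)) for a in env.landmark_of(f"block{n}_center",p)])
for t in ["mould","keeper"]:print(t,[(np.round(a["centre"],3).tolist(),round(a["confidence"],2)) for a in env.landmark_of(t,p)])
for a in env.regions_of("mould",p)[:1]: print(rect(p,a["mask"],.006))
E
```

```text
[ 0.53853884  0.06042379 -2.84891174] 0.039133720143750245
shift [  2.1   0.9 101.9] turn [-0.004 -0.002 -0.028] j6 0.54
1 [([0.441, 0.014, 0.033], 0.68)]
2 [([0.478, 0.007, 0.034], 0.5), ([0.495, 0.266, 0.002], 0.42)]
3 [([0.574, -0.009, 0.03], 0.57)]
4 [([0.615, -0.015, 0.032], 0.58), ([0.51, -0.26, -0.003], 0.38)]
mould [([0.532, -0.006, 0.004], 0.81)]
keeper [([0.53, -0.005, 0.042], 0.82)]
(array([527.3,  -2.3]), array([111.4, 250.4]), np.float32(172.0))
```

Request:
move_arm([
  [[2,1,45],[0,0,0],1],
  [[2,1,80],[0,0,0],1],
  [[2,1,98],[0,0,0],1],
  [[2,1,104],[0,0,0],1],
  [[2,1,104],[0,0,0],1],
])

```text
clock: 9.02
tcp_pos: [0.4978, 0.2634, 0.0725]
orientation: [0.0, 0.1, 0.995, 0.0]
wrist_force: [0.1, 0.2, -2.0]
finger_gap: 0.0391
grip_force: 51.7
```

Request:
move_arm([
  [[0,0,2],[0,0,0],1],
  [[0,0,3],[0,0,0],1],
  [[0,0,3],[0,0,0],1],
])

```text
clock: 9.4
tcp_pos: [0.4983, 0.2639, 0.0703]
orientation: [0.001, 0.099, 0.995, 0.0]
wrist_force: [0.4, -0.1, 2.3]
finger_gap: 0.0391
grip_force: 52.5
```

Touched down at TCP z 0.070. I release and rise.

Request:
move_arm([
  [[0,0,0],[0,0,0],0],
  [[0,0,0],[0,0,0],-1],
  [[0,0,0],[0,0,0],-1],
  [[0,0,0],[0,0,0],-1],
  [[0,0,-30],[0,0,0],-1],
])

```text
clock: 10.02
tcp_pos: [0.4959, 0.263, 0.0976]
orientation: [-0.002, 0.099, 0.995, -0.001]
wrist_force: [0.3, -0.3, 0.7]
finger_gap: 0.0854
grip_force: 0.0
```

Request:
move_arm([
  [[0,0,-50],[0,0,0],-1],
  [[0,0,-100],[0,0,0],-1],
  [[0,0,-150],[0,0,0],-1],
  [[0,-60,-170],[0,0,0],-1],
  [[0,-120,-180],[0,0,-0.2],-1],
])

```text
clock: 10.65
tcp_pos: [0.4744, 0.1453, 0.2812]
orientation: [0.002, 0.08, 0.997, 0.0]
wrist_force: [0.5, -0.8, 0.1]
finger_gap: 0.0853
grip_force: 0.0
```

```bash
python3 - <<'E'
from h import *
plan(.53,-.004,.28,np.radians(82))
E
```

```text
shift [ -78.8 -138.5    1.3] turn [ 0.005  0.021 -0.122] j6 0.3
```

Request:
move_arm([
  [[-30,-52,0],[0,0,-0.06],-1],
  [[-60,-104,0],[0,0,-0.12],-1],
  [[-79,-138,0],[0,0,-0.12],-1],
  [[-79,-138,0],[0,0,-0.12],-1],
])

```text
clock: 11.15
tcp_pos: [0.5301, -0.0058, 0.2791]
orientation: [0.0, 0.074, 0.997, -0.0]
wrist_force: [-0.6, 0.5, 0.6]
finger_gap: 0.0849
grip_force: 0.0
```

```bash
python3 - <<'E'
from h import *
st=env.get_state();p=env.read_camera("wrist");save(p,"w4.png");print(st["tcp_pos"])
for n in "1234":
    print(n,[(np.round(a["centre"],3).tolist(),round(a["confidence"],2)) for a in env.landmark_of(f"block{n}_center",p)],[(rect(p,a["mask"],.056,st)) for a in env.regions_of(f"block{n}_center",p)])
for t in ["mould","keeper","tray"]:print(t,[(np.round(a["centre"],3).tolist(),round(a["confidence"],2)) for a in env.landmark_of(t,p)])
for a in env.regions_of("mould",p)[:1]: print(rect(p,a["mask"],.006,st))
np.savez("w4.npz",st=np.array(st,dtype=object),p=np.array(p,dtype=object))
E
```

```text
[ 0.53009835 -0.00576997  0.2791483 ]
1 [([0.439, 0.01, 0.032], 0.95)] [(array([440.6,   8.5]), array([55. , 31.2]), np.float32(83.2))]
2 [([0.483, 0.004, 0.035], 0.74)] [(array([480.5,   4.1]), array([54.5, 29.6]), np.float32(81.5))]
3 [([0.57, -0.01, 0.032], 0.77)] [(array([563.4,  -8.1]), array([55.1, 37.5]), np.float32(81.5))]
4 [([0.618, -0.014, 0.035], 0.77)] [(array([604.8, -14.8]), array([56.1, 43.9]), np.float32(81.5)), (array([480.5,   4.1]), array([54.5, 29.6]), np.float32(81.5)), (array([503.8, 226.9]), array([149., 228.]), np.float32(168.6)), (array([562.9,  -7.5]), array([56.5, 38.7]), np.float32(81.5))]
mould [([0.528, 0.001, 0.001], 0.75)]
keeper [([0.531, -0.002, 0.042], 0.79), ([0.506, -0.256, 0.001], 0.48)]
tray [([0.507, -0.257, -0.002], 0.61), ([0.738, -0.067, 0.002], 0.58)]
(array([526.7,  -2.9]), array([107.8, 245.7]), np.float32(171.7))
```

View pics/w4.png

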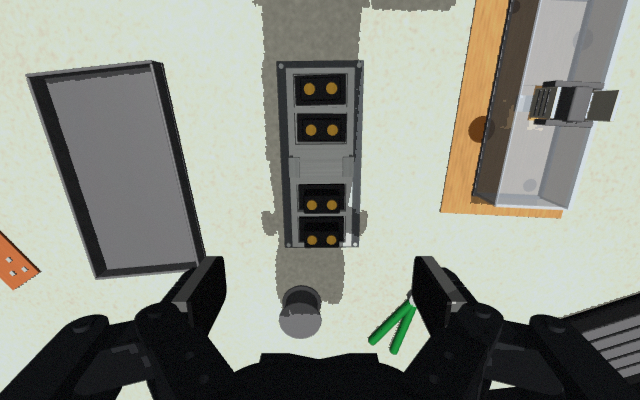

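All four blocks are present, with dark tops at (320,90), (320,128), (320,198) and (320,232). The cover stands upright on the mat. I take block 1 first.

Request:
move_arm([
  [[45,1,50],[0,0,0],-1],
  [[90,2,100],[0,0,0],-1],
  [[90,2,155],[0,0,0],-1],
  [[90,2,205],[0,0,0],-1],
  [[90,2,230],[0,0,0],-1],
])

```text
clock: 12.42
tcp_pos: [0.4383, 0.0121, 0.0469]
orientation: [-0.002, 0.071, 0.997, 0.0]
wrist_force: [0.2, 0.4, 0.5]
finger_gap: 0.085
grip_force: 0.0
```

Request:
move_arm([
  [[0,0,14],[0,0,0],-1],
  [[0,0,21],[0,0,0],-1],
  [[0,0,21],[0,0,0],-1],
])

```text
clock: 12.8
tcp_pos: [0.441, 0.0117, 0.0286]
orientation: [0.0, 0.072, 0.997, 0.0]
wrist_force: [-0.0, -0.0, -0.4]
finger_gap: 0.0856
grip_force: 0.0
```

```bash
python3 - <<'E'
from h import *
st=env.get_state();p=env.read_camera("wrist");save(p,"w5.png");print(st["tcp_pos"],st["wrist_force"])
plan(.4409,.0096,.028,np.radians(81.8))
E
```

```text
[0.44096339 0.01167293 0.0286366 ] [-0.03150269 -0.00395335 -0.40093292]
shift [ 0.  -2.1  1. ] turn [ 0.     0.008 -0.   ] j6 -0.01
```

View pics/w5.png

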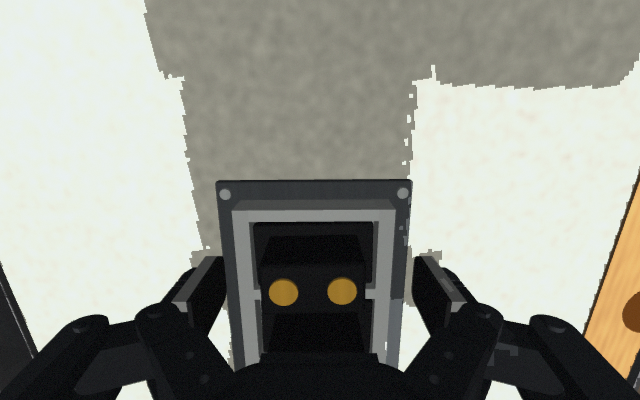

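The block is between the fingers (x 260–365) and about 2 mm off centre. I correct for that and grip.

Request:
move_arm([
  [[0,-2,0],[0,0,0],0],
  [[0,-2,0],[0,0,0],1],
  [[0,-2,0],[0,0,0],1],
  [[0,-2,0],[0,0,0],1],
  [[0,-2,0],[0,0,0],1],
], squeeze=40)

```text
clock: 13.48
tcp_pos: [0.4408, 0.0096, 0.029]
orientation: [0.001, 0.072, 0.997, -0.0]
wrist_force: [-1.4, 0.8, 6.7]
finger_gap: 0.0433
grip_force: 41.4
```

Request:
move_arm([
  [[0,-2,-10],[0,0,0],1],
  [[0,-2,-25],[0,0,0],1],
  [[0,-2,-60],[0,0,0],1],
  [[0,-2,-100],[0,0,0],1],
  [[0,-2,-100],[0,0,0],1],
])

```text
clock: 14.1
tcp_pos: [0.4421, 0.0074, 0.1314]
orientation: [0.003, 0.072, 0.997, -0.0]
wrist_force: [-0.2, -0.2, -1.3]
finger_gap: 0.0436
grip_force: 41.0
```

```bash
python3 - <<'E'
from h import *
plan(.414,-.253,.05)
p=env.read_camera("top")
for n in "1234": print(n,[(np.round(a["centre"],3).tolist(),round(a["confidence"],2)) for a in env.landmark_of(f"block{n}_center",p)])
print([(np.round(a["centre"],3).tolist(),round(a["confidence"],2)) for a in env.landmark_of("tray",p)+env.landmark_of("cover_rim",p)])
E
```

```text
shift [  -8.9 -261.7   81.4] turn None j6 -0.02
1 []
2 [([0.48, 0.007, 0.033], 0.51)]
3 [([0.572, -0.006, 0.032], 0.63)]
4 [([0.616, -0.015, 0.032], 0.65)]
[([0.513, -0.258, -0.001], 0.85), ([0.749, 0.109, -0.0], 0.48), ([0.492, 0.267, -0.002], 0.98)]
```

Request:
move_arm([
  [[-2,-55,0],[0,0,0],1],
  [[-4,-110,0],[0,0,0],1],
  [[-6,-165,0],[0,0,0],1],
  [[-8,-220,0],[0,0,0],1],
  [[-9,-262,20],[0,0,0],1],
])

```text
clock: 15.08
tcp_pos: [0.4118, -0.2558, 0.1087]
orientation: [0.001, 0.072, 0.997, -0.001]
wrist_force: [-0.1, -0.9, -1.2]
finger_gap: 0.0433
grip_force: 41.2
```

Request:
move_arm([
  [[0,0,40],[0,0,0],1],
  [[0,0,60],[0,0,0],1],
  [[0,0,75],[0,0,0],1],
  [[0,0,82],[0,0,0],1],
  [[0,0,82],[0,0,0],1],
])

```text
clock: 15.7
tcp_pos: [0.4114, -0.2526, 0.0262]
orientation: [-0.0, 0.071, 0.997, 0.0]
wrist_force: [-0.2, -0.5, -1.3]
finger_gap: 0.0435
grip_force: 41.2
```

```bash
python3 - <<'E'
from h import *
st=env.get_state();plan(.414,-.253,.023);p=env.read_camera("wrist");save(p,"w6.png")
E
```

```text
shift [-2.6 -0.   3.2] turn None j6 -0.57
```

View pics/w6.png

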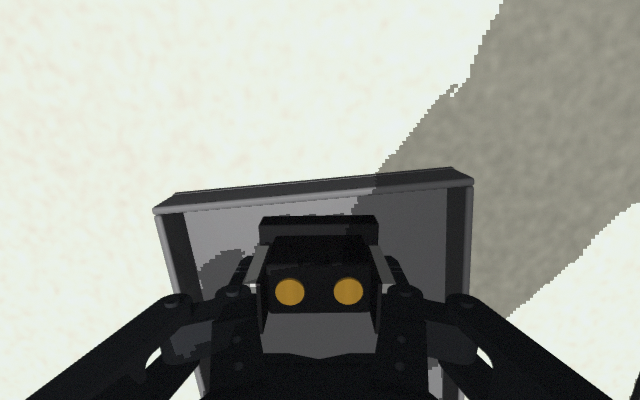

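The block is inside the tray near its end wall and centred across it. I lower the last 3 mm and release.

Request:
move_arm([
  [[-2,0,3],[0,0,0],1],
  [[-2,0,4],[0,0,0],1],
  [[-2,0,4],[0,0,0],1],
])

```text
clock: 16.12
tcp_pos: [0.4141, -0.2535, 0.023]
orientation: [0.001, 0.071, 0.997, -0.0]
wrist_force: [0.1, 0.9, 3.7]
finger_gap: 0.0435
grip_force: 41.7
```

Request:
move_arm([
  [[0,0,0],[0,0,0],0.3],
  [[0,0,0],[0,0,0],-0.3],
  [[0,0,0],[0,0,0],-1],
  [[0,0,0],[0,0,0],-1],
  [[0,0,-30],[0,0,0],-1],
])

```text
clock: 16.75
tcp_pos: [0.4116, -0.2517, 0.0506]
orientation: [-0.002, 0.072, 0.997, 0.002]
wrist_force: [0.5, 0.7, -0.2]
finger_gap: 0.0851
grip_force: 0.0
```

Request:
move_arm([
  [[0,0,-40],[0,0,0],-1],
  [[0,20,-80],[0,0,0],-1],
  [[-10,70,-80],[0,0,0],-1],
  [[-20,120,-80],[0,0,0],-1],
  [[-30,170,-80],[0,0,0],-1],
])

```text
clock: 17.38
tcp_pos: [0.4677, -0.0878, 0.1324]
orientation: [0.0, 0.072, 0.997, -0.0]
wrist_force: [1.2, 0.1, -0.2]
finger_gap: 0.0857
grip_force: 0.0
```

```bash
cat > chk.py <<'E'
from h import *
p=env.read_camera("top")
for n in "1234": print(n,[(np.round(a["centre"],3).tolist(),round(a["confidence"],2)) for a in env.landmark_of(f"block{n}_center",p)])
print([(np.round(a["centre"],3).tolist(),round(a["confidence"],2)) for a in env.landmark_of("cover_rim",p)])
E
python3 - <<'E'
import chk
from h import *
plan(.4844,.0033,.028,np.radians(81.8))
E
```

```text
1 [([0.411, -0.25, 0.025], 0.49), ([0.598, -0.482, -0.003], 0.21)]
2 []
3 [([0.529, -0.003, 0.003], 0.69), ([0.615, -0.016, 0.03], 0.67), ([0.573, -0.011, 0.03], 0.52)]
4 [([0.618, -0.014, 0.03], 0.8)]
[([0.49, 0.266, 0.004], 0.63)]
shift [ -3.8  94.6 104.1] turn [-0.002 -0.002 -0.004] j6 -0.21
```

Request:
move_arm([
  [[-2,45,0],[0,0,0],-1],
  [[-4,93,10],[0,0,0],-1],
  [[-4,93,50],[0,0,0],-1],
  [[-4,93,85],[0,0,0],-1],
  [[-4,93,103],[0,0,0],-1],
])

```text
clock: 18.3
tcp_pos: [0.4832, 0.0011, 0.0273]
orientation: [-0.001, 0.073, 0.997, 0.0]
wrist_force: [0.3, 0.3, -0.1]
finger_gap: 0.0856
grip_force: 0.0
```

Request:
move_arm([
  [[0,0,1],[0,0,0],-1],
  [[0,0,1],[0,0,0],-1],
])

```text
clock: 18.55
tcp_pos: [0.485, 0.0013, 0.0289]
orientation: [0.0, 0.072, 0.997, -0.0]
wrist_force: [0.4, 0.2, 0.3]
finger_gap: 0.0853
grip_force: 0.0
```

```bash
cat > wr.py <<'E'
from h import *
import sys
def near(x,y,z):
    st=env.get_state();p=env.read_camera("wrist")
    q=st["orientation"];M=R.from_quat([q[1],q[2],q[3],q[0]]).as_matrix()
    for a in env.landmark_of("block1_center",p)[:4]:
        print(np.round(a["centre"],3),round(a["confidence"],2),"tool off mm",(M.T@(np.array(a["centre"])-st["tcp_pos"])*1000).round(1))
    f=proj(p,st["tcp_pos"]-M[:,2]*(-.056+st["tcp_pos"][2]),st); print("proj tcp at z.056",f)
    g=p["pixels"].astype(int); m=(g[:,:,0]>120)&(g[:,:,2]<70)&(g[:,:,1]>60)&(g[:,:,1]<170)
    n,l,s,c=cv2.connectedComponentsWithStats(m.astype(np.uint8))
    for i in range(1,n):
        if s[i,4]>150 and 200<c[i][0]<440: print("dot",c[i].round(0),s[i,4],ray(p,*c[i],.056,st)[:2].round(4))
    plan(x,y,z,np.radians(81.8))
E
python3 -c "
import wr; wr.near(.4844,.0033,.028)"
```

```text
proj tcp at z.056 [318.90967703 239.95630737]
dot [296. 289.] 580 [ 0.4817 -0.008 ]
dot [354. 289.] 571 [0.4854 0.0161]
shift [1.4 1.5 1.3] turn [ 0.     0.011 -0.006] j6 -0.02
```

Request:
move_arm([
  [[2,2,1],[0,0,0],0],
  [[2,2,1],[0,0,0],1],
  [[2,2,1],[0,0,0],1],
  [[2,2,1],[0,0,0],1],
  [[2,2,1],[0,0,0],1],
])

```text
clock: 19.27
tcp_pos: [0.4832, 0.0047, 0.0278]
orientation: [0.0, 0.071, 0.997, 0.0]
wrist_force: [-1.6, 2.0, 6.6]
finger_gap: 0.0434
grip_force: 42.0
```

Request:
move_arm([
  [[0,0,-10],[0,0,0],1],
  [[0,0,-25],[0,0,0],1],
  [[0,0,-60],[0,0,0],1],
  [[0,0,-95],[0,0,0],1],
  [[0,-20,-100],[0,0,0],1],
])

```text
clock: 19.9
tcp_pos: [0.482, -0.015, 0.1309]
orientation: [0.003, 0.071, 0.998, -0.0]
wrist_force: [-0.3, 0.5, -1.1]
finger_gap: 0.0433
grip_force: 41.3
```

```bash
python3 -c "
from h import *
print(env.get_state()['wrist_force']);plan(.478,-.256,.023)"
```

```text
[-0.33491112  0.47853181 -1.05093525]
shift [ -29.3 -239.1  108.1] turn None j6 -0.06
```

Request:
move_arm([
  [[-6,-50,0],[0,0,0],1],
  [[-12,-100,0],[0,0,0],1],
  [[-20,-150,0],[0,0,0],1],
  [[-25,-200,0],[0,0,0],1],
  [[-31,-239,15],[0,0,0],1],
])

```text
clock: 20.52
tcp_pos: [0.4772, -0.259, 0.1142]
orientation: [0.002, 0.072, 0.997, -0.001]
wrist_force: [0.6, -0.3, -1.6]
finger_gap: 0.0432
grip_force: 41.3
```

Request:
move_arm([
  [[0,0,30],[0,0,0],1],
  [[0,0,60],[0,0,0],1],
  [[0,0,80],[0,0,0],1],
  [[0,0,89],[0,0,0],1],
  [[0,0,92],[0,0,0],1],
])

```text
clock: 21.15
tcp_pos: [0.476, -0.2559, 0.0217]
orientation: [-0.001, 0.072, 0.997, 0.0]
wrist_force: [-8.6, 5.8, 24.9]
finger_gap: 0.0436
grip_force: 44.4
```

Request:
move_arm([
  [[0,0,1],[0,0,0],1],
  [[0,0,2],[0,0,0],1],
  [[0,0,2],[0,0,0],1],
])

```text
clock: 21.52
tcp_pos: [0.4761, -0.2558, 0.0217]
orientation: [-0.0, 0.071, 0.997, -0.0]
wrist_force: [-9.0, 4.1, 20.7]
finger_gap: 0.0434
grip_force: 44.0
```

Request:
move_arm([
  [[0,0,-3],[0,0,0],1],
  [[0,0,-3],[0,0,0],-0.3],
  [[0,0,-3],[0,0,0],-1],
  [[0,0,-3],[0,0,0],-1],
  [[0,0,-30],[0,0,0],-1],
])

```text
clock: 22.15
tcp_pos: [0.4749, -0.2549, 0.0464]
orientation: [-0.002, 0.072, 0.997, 0.001]
wrist_force: [0.4, 0.4, -0.0]
finger_gap: 0.0855
grip_force: 0.0
```

Request:
move_arm([
  [[0,0,-40],[0,0,0],-1],
  [[-10,20,-80],[0,0,0],-1],
  [[-25,70,-80],[0,0,0],-1],
  [[-40,120,-80],[0,0,0],-1],
  [[-55,170,-80],[0,0,0],-1],
])

```text
clock: 22.78
tcp_pos: [0.5559, -0.0945, 0.1283]
orientation: [0.0, 0.072, 0.997, -0.0]
wrist_force: [0.9, -1.1, 0.1]
finger_gap: 0.0852
grip_force: 0.0
```

```bash
python3 - <<'E'
import chk
from h import *
plan(.5716,-.0085,.028,np.radians(81.8))
E
```

```text
1 [([0.597, -0.481, -0.002], 0.53), ([0.413, -0.252, 0.028], 0.47)]
2 [([0.473, -0.256, 0.025], 0.79), ([0.5, 0.264, -0.001], 0.74)]
3 []
4 []
[([0.494, 0.268, 0.001], 0.88)]
shift [ -4.   89.3 100. ] turn [-0.001 -0.004 -0.003] j6 -0.17
```

Request:
move_arm([
  [[-2,45,-20],[0,0,0],-1],
  [[-4,88,-20],[0,0,0],-1],
  [[-4,88,-20],[0,0,0],-1],
  [[-4,88,-20],[0,0,0],-1],
])

```text
clock: 23.58
tcp_pos: [0.5714, -0.0105, 0.1481]
orientation: [-0.0, 0.072, 0.997, -0.0]
wrist_force: [-0.5, 0.0, -0.3]
finger_gap: 0.0853
grip_force: 0.0
```

```bash
python3 -c "
import wr; wr.near(.5716,-.0085,.028)"
```

```text
[ 0.532 -0.002  0.04 ] 0.35 tool off mm [ 40.6   2.2 108.5]
proj tcp at z.056 [319.24985749 458.54470402]
dot [305. 204.] 163 [ 0.5685 -0.0207]
dot [337. 204.] 166 [0.5719 0.0034]
shift [1.000e-01 2.300e+00 1.201e+02] turn [-0.001 -0.003 -0.013] j6 -0.01
```

Request:
move_arm([
  [[1,2,50],[0,0,0],-1],
  [[1,2,90],[0,0,0],-1],
  [[1,2,112],[0,0,0],-1],
  [[1,2,119],[0,0,0],-1],
  [[1,2,119],[0,0,0],-1],
])

```text
clock: 24.3
tcp_pos: [0.5711, -0.0079, 0.0294]
orientation: [-0.0, 0.072, 0.997, 0.0]
wrist_force: [-0.3, 0.1, -0.7]
finger_gap: 0.0852
grip_force: 0.0
```

```bash
python3 -c "
import wr; wr.near(.571,-.0088,.028)"
```

```text
proj tcp at z.056 [318.90916254 240.32542116]
dot [288. 291.] 561 [ 0.5689 -0.0208]
dot [346. 291.] 566 [0.5724 0.0034]
shift [ 0.9 -1.3  2.4] turn [ 0.     0.011 -0.004] j6 -0.01
```

Request:
move_arm([
  [[1,-1,1],[0,0,0],0],
  [[1,-1,1],[0,0,0],1],
  [[1,-1,1],[0,0,0],1],
  [[1,-1,1],[0,0,0],1],
  [[1,-1,1],[0,0,0],1],
])

```text
clock: 25.02
tcp_pos: [0.5704, -0.008, 0.029]
orientation: [0.001, 0.072, 0.997, -0.0]
wrist_force: [-1.4, -0.1, 5.2]
finger_gap: 0.0432
grip_force: 42.2
```

Request:
move_arm([
  [[0,0,-10],[0,0,0],1],
  [[0,0,-25],[0,0,0],1],
  [[0,0,-60],[0,0,0],1],
  [[0,0,-95],[0,0,0],1],
  [[0,-20,-100],[0,0,0],1],
])

```text
clock: 25.65
tcp_pos: [0.569, -0.0276, 0.1317]
orientation: [0.003, 0.07, 0.998, -0.0]
wrist_force: [1.0, 0.1, -2.2]
finger_gap: 0.0433
grip_force: 41.6
```

```bash
python3 -c "
from h import *
print(env.get_state()['wrist_force']);plan(.542,-.258,.023)"
```

```text
[ 1.03470738  0.13096961 -2.19645632]
shift [  -5.  -231.9  108.8] turn None j6 -0.05
```

Request:
move_arm([
  [[-2,-50,0],[0,0,0],1],
  [[-3,-100,0],[0,0,0],1],
  [[-5,-150,0],[0,0,0],1],
  [[-6,-200,0],[0,0,0],1],
  [[-6,-232,15],[0,0,0],1],
])

```text
clock: 26.28
tcp_pos: [0.5393, -0.2618, 0.1134]
orientation: [0.001, 0.073, 0.997, -0.001]
wrist_force: [0.5, -0.4, -0.9]
finger_gap: 0.0431
grip_force: 41.6
```

Request:
move_arm([
  [[0,0,30],[0,0,0],1],
  [[0,0,60],[0,0,0],1],
  [[0,0,80],[0,0,0],1],
  [[0,0,88],[0,0,0],1],
  [[0,0,89],[0,0,0],1],
])

```text
clock: 26.9
tcp_pos: [0.5393, -0.2585, 0.024]
orientation: [-0.0, 0.072, 0.997, 0.0]
wrist_force: [0.8, 0.1, -0.7]
finger_gap: 0.0433
grip_force: 41.5
```

Request:
move_arm([
  [[0,0,1],[0,0,0],1],
  [[0,0,1],[0,0,0],1],
])

```text
clock: 27.15
tcp_pos: [0.5402, -0.2585, 0.0237]
orientation: [0.0, 0.072, 0.997, -0.0]
wrist_force: [-0.2, -0.5, -1.2]
finger_gap: 0.0434
grip_force: 41.5
```

Request:
move_arm([
  [[0,0,1],[0,0,0],1],
  [[0,0,1],[0,0,0],-0.3],
  [[0,0,1],[0,0,0],-1],
  [[0,0,1],[0,0,0],-1],
  [[0,0,-30],[0,0,0],-1],
])

```text
clock: 27.78
tcp_pos: [0.538, -0.2569, 0.0511]
orientation: [-0.002, 0.072, 0.997, 0.001]
wrist_force: [0.0, 0.6, -0.0]
finger_gap: 0.0854
grip_force: 0.0
```

Request:
move_arm([
  [[0,0,-50],[0,0,0],-1],
  [[-10,20,-100],[0,0,0],-1],
  [[-20,70,-100],[0,0,0],-1],
  [[-30,120,-100],[0,0,0],-1],
  [[-35,170,-100],[0,0,0],-1],
])

```text
clock: 28.4
tcp_pos: [0.5995, -0.0937, 0.1535]
orientation: [0.0, 0.072, 0.997, -0.0]
wrist_force: [-0.3, 0.1, 0.2]
finger_gap: 0.0853
grip_force: 0.0
```

```bash
python3 - <<'E'
import chk
from h import *
plan(.615,-.0148,.145,np.radians(81.8))
E
```

```text
1 [([0.414, -0.251, 0.029], 0.52)]
2 [([0.474, -0.255, 0.027], 0.54)]
3 [([0.541, -0.256, 0.026], 0.49)]
4 []
[([0.495, 0.263, 0.003], 0.66)]
shift [-4.6 82.3  8.2] turn [-0.002 -0.    -0.004] j6 -0.15
```

Request:
move_arm([
  [[-2,42,0],[0,0,0],-1],
  [[-4,82,8],[0,0,0],-1],
  [[-4,82,8],[0,0,0],-1],
  [[-4,82,8],[0,0,0],-1],
])

```text
clock: 29.2
tcp_pos: [0.6144, -0.0157, 0.1452]
orientation: [-0.0, 0.072, 0.997, -0.0]
wrist_force: [-0.2, 0.5, 0.1]
finger_gap: 0.0853
grip_force: 0.0
```

```bash
python3 -c "
import wr; wr.near(.615,-.0148,.028)"
```

```text
proj tcp at z.056 [319.22908365 445.21719895]
dot [335. 208.] 160 [ 0.6169 -0.0034]
dot [304. 208.] 165 [ 0.6136 -0.0273]
shift [ -0.3   1.3 117.5] turn [-0.001  0.002 -0.013] j6 -0.01
```

Request:
move_arm([
  [[0,0,50],[0,0,0],-1],
  [[-1,0,90],[0,0,0],-1],
  [[-1,0,110],[0,0,0],-1],
  [[-1,0,117],[0,0,0],-1],
  [[-1,0,117],[0,0,0],-1],
])

```text
clock: 29.92
tcp_pos: [0.6156, -0.0153, 0.0285]
orientation: [0.0, 0.072, 0.997, 0.0]
wrist_force: [0.8, 0.1, 0.1]
finger_gap: 0.0851
grip_force: 0.0
```

Request:
move_arm([
  [[0,0,0],[0,0,0],0],
  [[0,0,0],[0,0,0],1],
  [[0,0,0],[0,0,0],1],
  [[0,0,0],[0,0,0],1],
  [[0,0,0],[0,0,0],1],
])

```text
clock: 30.55
tcp_pos: [0.6164, -0.0146, 0.0295]
orientation: [0.001, 0.071, 0.997, -0.0]
wrist_force: [-0.9, 0.4, 5.4]
finger_gap: 0.043
grip_force: 42.3
```

Request:
move_arm([
  [[0,0,-10],[0,0,0],1],
  [[0,0,-25],[0,0,0],1],
  [[0,0,-60],[0,0,0],1],
  [[0,0,-95],[0,0,0],1],
  [[0,-20,-100],[0,0,0],1],
])

```text
clock: 31.18
tcp_pos: [0.6147, -0.0342, 0.132]
orientation: [0.003, 0.07, 0.998, -0.0]
wrist_force: [0.5, -0.7, -2.4]
finger_gap: 0.0434
grip_force: 41.6
```

```bash
python3 -c "
from h import *
print(env.get_state()['wrist_force']);plan(.606,-.260,.023)"
```

```text
[ 0.48811749 -0.67492802 -2.38939238]
shift [ -22.4 -224.8  109.1] turn None j6 -0.05
```

Request:
move_arm([
  [[-4,-50,0],[0,0,0],1],
  [[-8,-100,0],[0,0,0],1],
  [[-13,-150,0],[0,0,0],1],
  [[-18,-200,0],[0,0,0],1],
  [[-23,-225,15],[0,0,0],1],
])

```text
clock: 31.8
tcp_pos: [0.6028, -0.2642, 0.1132]
orientation: [0.001, 0.073, 0.997, -0.001]
wrist_force: [0.2, 1.2, -1.4]
finger_gap: 0.0437
grip_force: 41.6
```

Request:
move_arm([
  [[0,0,30],[0,0,0],1],
  [[0,0,60],[0,0,0],1],
  [[0,0,80],[0,0,0],1],
  [[0,0,88],[0,0,0],1],
  [[0,0,90],[0,0,0],1],
])

```text
clock: 32.42
tcp_pos: [0.6021, -0.2595, 0.0235]
orientation: [-0.001, 0.071, 0.997, 0.001]
wrist_force: [-7.0, 3.8, 13.3]
finger_gap: 0.0435
grip_force: 43.3
```

Request:
move_arm([
  [[0,0,1],[0,0,0],1],
  [[0,0,1],[0,0,0],1],
])

```text
clock: 32.67
tcp_pos: [0.6024, -0.2597, 0.0235]
orientation: [-0.001, 0.071, 0.997, 0.0]
wrist_force: [-4.5, 2.7, 8.7]
finger_gap: 0.0433
grip_force: 42.7
```

Down. I release, go up and back, then check the blocks and cover.

Request:
move_arm([
  [[0,0,-1],[0,0,0],1],
  [[0,0,-1],[0,0,0],-0.3],
  [[0,0,-1],[0,0,0],-1],
  [[0,0,-1],[0,0,0],-1],
  [[0,0,-30],[0,0,0],-1],
])

```text
clock: 33.3
tcp_pos: [0.6013, -0.2592, 0.0498]
orientation: [-0.003, 0.072, 0.997, 0.001]
wrist_force: [0.5, 0.2, 0.8]
finger_gap: 0.0853
grip_force: 0.0
```

Request:
move_arm([
  [[0,0,-50],[0,0,0],-1],
  [[20,20,-110],[0,0,0],-1],
  [[50,60,-170],[0,0,0],-1],
  [[70,110,-220],[0,0,0],-1],
  [[90,170,-240],[0,0,0],-1],
])

```text
clock: 33.92
tcp_pos: [0.5444, -0.1065, 0.2812]
orientation: [0.002, 0.072, 0.997, -0.0]
wrist_force: [0.8, 0.6, -0.5]
finger_gap: 0.0854
grip_force: 0.0
```

```bash
python3 - <<'E'
import chk
from h import *
st=env.get_state();p=env.read_camera("wrist");save(p,"w7.png")
for a in env.landmark_of("keeper",p)+env.landmark_of("mould",p): print(np.round(a["centre"],3),a["confidence"])
plan(.52,.15,.28,np.radians(80))
E
```

```text
1 [([0.414, -0.252, 0.026], 0.62), ([0.54, -0.258, 0.023], 0.51)]
2 [([0.473, -0.256, 0.028], 0.63)]
3 [([0.542, -0.261, 0.023], 0.48)]
4 [([0.602, -0.262, 0.024], 0.81), ([0.511, -0.262, 0.001], 0.72)]
[([0.495, 0.265, -0.002], 0.55)]
[0.53  0.001 0.042] 0.9
[0.528 0.    0.002] 0.6
shift [ 60.9 251.6  -2.6] turn [ 0.002 -0.013  0.17 ] j6 -0.2
```

View pics/w7.png

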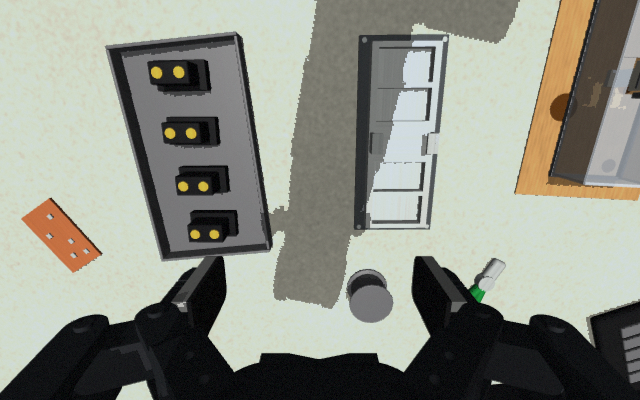

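All four blocks stand upright in the tray, at (180,73), (190,132), (202,181) and (212,228). The mould is empty and the cover is still on the mat. I go back to the cover.

Request:
move_arm([
  [[12,50,0],[0,0,0],-1],
  [[25,100,0],[0,0,0.1],-1],
  [[37,150,0],[0,0,0.2],-1],
  [[49,200,0],[0,0,0.3],-1],
  [[61,251,0],[0,0,0.32],-1],
])

```text
clock: 35.0
tcp_pos: [0.5197, 0.151, 0.2777]
orientation: [-0.001, 0.1, 0.995, -0.0]
wrist_force: [0.9, 0.2, -1.0]
finger_gap: 0.0857
grip_force: 0.0
```

```bash
python3 -c "
from h import *
plan(.4975,.264,.28,np.radians(78.6))"
```

```text
shift [ 44.4 106.3  -2.3] turn [-0.002 -0.007 -0.012] j6 0.34
```

Request:
move_arm([
  [[22,53,0],[0,0,0],-1],
  [[44,106,0],[0,0,0],-1],
  [[44,106,0],[0,0,0],-1],
  [[44,106,0],[0,0,0],-1],
])

```text
clock: 35.5
tcp_pos: [0.4977, 0.2623, 0.2777]
orientation: [-0.001, 0.099, 0.995, -0.001]
wrist_force: [0.2, -1.1, -0.3]
finger_gap: 0.0856
grip_force: 0.0
```

```bash
python3 - <<'E'
from h import *
st=env.get_state();p=env.read_camera("wrist");save(p,"w8.png");print(st["tcp_pos"])
for t,z in [("cover_rim",.061),("tab_l",.096)]:
    for a in env.regions_of(t,p)[:2]: print(t,round(a["confidence"],2),rect(p,a["mask"],z,st))
print([(np.round(a["centre"],3).tolist(),round(a["confidence"],2)) for a in env.landmark_of("cover_grip",p)])
plan(.498,.264,.066,np.radians(78.6))
E
```

```text
[0.49770312 0.26231208 0.27771196]
cover_rim 0.92 (array([493.8, 264.1]), array([ 93.2, 239.8]), np.float32(168.8))
tab_l 0.97 (array([495.5, 288.1]), array([16.5, 31.9]), np.float32(170.3))
tab_l 0.97 (array([486.4, 240.7]), array([15.6, 32.9]), np.float32(167.0))
[([0.495, 0.263, 0.083], 0.77)]
shift [  0.5   2.6 212.5] turn [-0.001 -0.001 -0.015] j6 0.54
```

View pics/w8.png

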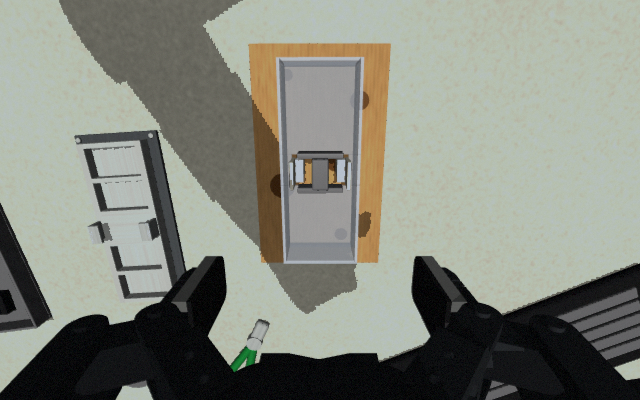

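The cover is undisturbed on the mat, with its tabs at (295,172) and (347,172). I descend to grip it.

Request:
move_arm([
  [[1,1,55],[0,0,0],-1],
  [[1,1,110],[0,0,0],-1],
  [[1,1,160],[0,0,0],-1],
  [[1,1,190],[0,0,0],-1],
  [[1,1,210],[0,0,0],-1],
])

```text
clock: 36.33
tcp_pos: [0.4962, 0.2625, 0.0668]
orientation: [-0.001, 0.1, 0.995, -0.0]
wrist_force: [0.2, 0.6, 0.2]
finger_gap: 0.0855
grip_force: 0.0
```

Request:
move_arm([
  [[0,0,0],[0,0,0],0],
  [[0,0,0],[0,0,0],1],
  [[0,0,0],[0,0,0],1],
  [[0,0,0],[0,0,0],1],
  [[0,0,0],[0,0,0],1],
], squeeze=50)

```text
clock: 36.95
tcp_pos: [0.4982, 0.2637, 0.0724]
orientation: [0.002, 0.1, 0.995, 0.0]
wrist_force: [-4.1, -3.8, 13.8]
finger_gap: 0.0394
grip_force: 51.4
```

Request:
move_arm([
  [[0,0,-15],[0,0,0],1],
  [[0,0,-35],[0,0,0],1],
  [[0,0,-70],[0,0,0],1],
  [[0,0,-110],[0,0,0],1],
  [[0,0,-110],[0,0,0],1],
])

```text
clock: 37.58
tcp_pos: [0.4994, 0.265, 0.1832]
orientation: [0.004, 0.099, 0.995, 0.002]
wrist_force: [0.6, 0.3, -3.2]
finger_gap: 0.0391
grip_force: 52.2
```

```bash
cat > tm.py <<'E'
from h import *
p=env.read_camera("wrist");g=p["pixels"];save(p,"w9.png")
a=cv2.imread("pics/w3.png",0);b=cv2.cvtColor(g,cv2.COLOR_RGB2GRAY)
for (x0,y0,x1,y1) in [(255,200,385,240),(295,228,345,305)]:
    r=cv2.matchTemplate(b,a[y0:y1,x0:x1],cv2.TM_CCOEFF_NORMED);_,s,_,l=cv2.minMaxLoc(r);print("shift px",l[0]-x0,l[1]-y0,round(s,2))
st=env.get_state();print(st["tcp_pos"],st["wrist_force"],st["finger_gap"])
E
python3 tm.py; python3 -c "
from h import *
plan(.5305,-.0047,.17,np.radians(81.65))"
```

```text
shift px 0 -3 0.83
shift px 0 -3 0.79
[0.49814821 0.26455839 0.18083461] [ 0.33563438 -0.52389254 -3.39022807] 0.03874901572464781
shift [ -85.  -257.6   10.5] turn [ 0.014  0.023 -0.306] j6 0.55
```

View pics/w9.png

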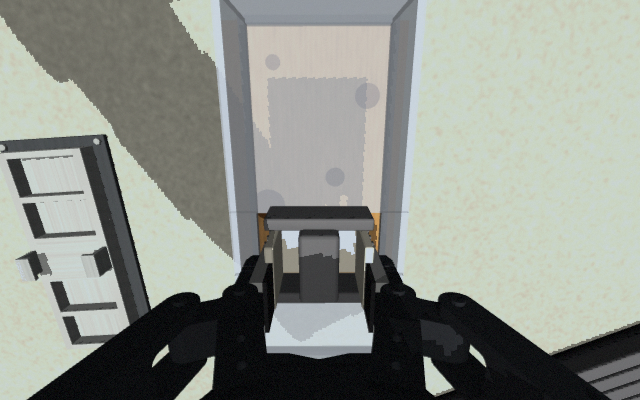

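The cover is held squarely: bar at (319,212), within 3 px of its first grasp. I carry it over the mould.

Request:
move_arm([
  [[-17,-50,0],[0,0,-0.1],1],
  [[-34,-100,0],[0,0,-0.2],1],
  [[-51,-150,0],[0,0,-0.3],1],
  [[-68,-200,0],[0,0,-0.3],1],
  [[-85,-245,0],[0,0,-0.3],1],
])

```text
clock: 38.25
tcp_pos: [0.5306, 0.0055, 0.1771]
orientation: [-0.001, 0.073, 0.997, 0.0]
wrist_force: [1.2, 0.3, -2.4]
finger_gap: 0.0386
grip_force: 52.3
```

Request:
move_arm([
  [[0,0,30],[0,0,0],1],
  [[0,0,45],[0,0,0],1],
  [[0,0,45],[0,0,0],1],
  [[0,0,45],[0,0,0],1],
])

```text
clock: 38.75
tcp_pos: [0.5318, 0.0078, 0.134]
orientation: [0.0, 0.073, 0.997, 0.0]
wrist_force: [0.3, 0.8, -2.2]
finger_gap: 0.0388
grip_force: 52.3
```

```bash
python3 -c "
from h import *
print(env.get_state()['tcp_pos'],env.get_state()['orientation'])
plan(.531,-.0045,.0764,np.radians(81.65))
p=env.read_camera('top')
print([(np.round(a['centre'],3).tolist(),round(a['confidence'],2)) for a in env.landmark_of('cover_rim',p)])"
```

```text
[0.5317515  0.00784115 0.13395318] [1.53632671e-04 7.26589087e-02 9.97356835e-01 5.14379205e-05]
shift [ -1.  -12.3  57.6] turn [0.001 0.002 0.002] j6 0.01
[([0.526, 0.008, 0.063], 0.59)]
```

Request:
move_arm([
  [[-1,-6,0],[0,0,0],1],
  [[-1,-12,0],[0,0,0],1],
  [[-1,-12,10],[0,0,0],1],
  [[-1,-12,20],[0,0,0],1],
  [[-1,-12,20],[0,0,0],1],
])

```text
clock: 39.48
tcp_pos: [0.5296, -0.0046, 0.1121]
orientation: [-0.001, 0.073, 0.997, 0.0]
wrist_force: [-0.2, -0.4, -2.3]
finger_gap: 0.0388
grip_force: 52.3
```

```bash
python3 -c "
from h import *
plan(.531,-.0045,.0764,np.radians(81.65))
st=env.get_state();p=env.read_camera('wrist');save(p,'w10.png')"
```

```text
shift [-1.5  0.3 35.7] turn [ 0.001 -0.017 -0.006] j6 -0.01
```

View pics/w10.png

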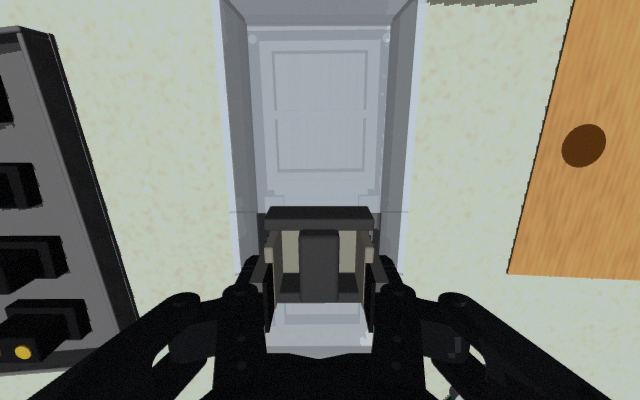

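The cover is centred over the empty mould (cavities seen at 273–367 inside walls 235–405). I lower it in stages.

Request:
move_arm([
  [[-1,0,6],[0,0,0],1],
  [[-1,0,12],[0,0,0],1],
  [[-1,0,18],[0,0,0],1],
  [[-1,0,23],[0,0,0],1],
  [[-1,0,23],[0,0,0],1],
])

```text
clock: 40.15
tcp_pos: [0.5314, -0.0049, 0.09]
orientation: [-0.0, 0.073, 0.997, 0.0]
wrist_force: [0.2, -0.9, -2.6]
finger_gap: 0.0388
grip_force: 52.3
```

Rim at about 0.020, already past the body's top without contact. I continue down.

Request:
move_arm([
  [[0,0,4],[0,0,0],1],
  [[0,0,8],[0,0,0],1],
  [[0,0,11],[0,0,0],1],
  [[0,0,13],[0,0,0],1],
  [[0,0,13],[0,0,0],1],
])

```text
clock: 40.78
tcp_pos: [0.5317, -0.005, 0.0774]
orientation: [-0.0, 0.073, 0.997, 0.0]
wrist_force: [-0.3, 0.7, -2.3]
finger_gap: 0.0387
grip_force: 52.3
```

Request:
move_arm([
  [[0,0,2],[0,0,0],1],
  [[0,0,4],[0,0,0],1],
  [[0,0,4],[0,0,0],1],
  [[0,0,4],[0,0,0],1],
])

```text
clock: 41.28
tcp_pos: [0.5323, -0.005, 0.0765]
orientation: [0.001, 0.073, 0.997, -0.0]
wrist_force: [-7.4, 0.7, 16.9]
finger_gap: 0.039
grip_force: 55.8
```

Seated at the predicted height (0.0765), pressing with 17 N. I release while holding it down.

Request:
move_arm([
  [[0,0,0],[0,0,0],0.2],
  [[0,0,0],[0,0,0],-0.3],
  [[0,0,-2],[0,0,0],-1],
  [[0,0,-4],[0,0,0],-1],
  [[0,0,-4],[0,0,0],-1],
])

```text
clock: 41.9
tcp_pos: [0.5322, -0.0051, 0.0779]
orientation: [0.0, 0.073, 0.997, 0.0]
wrist_force: [-0.0, 0.7, -0.5]
finger_gap: 0.0854
grip_force: 0.0
```

Request:
move_arm([
  [[0,0,-40],[0,0,0],-1],
  [[0,0,-90],[0,0,0],-1],
  [[0,0,-140],[0,0,0],-1],
  [[0,0,-200],[0,0,0],-1],
  [[0,0,-200],[0,0,0],-1],
])

```text
clock: 42.52
tcp_pos: [0.5345, -0.0054, 0.283]
orientation: [0.005, 0.073, 0.997, -0.0]
wrist_force: [0.6, -0.1, -0.9]
finger_gap: 0.0854
grip_force: 0.0
```

```bash
python3 - <<'E'
import chk
from h import *
st=env.get_state();p=env.read_camera("wrist");save(p,"w11.png");print(st["tcp_pos"])
for t,z in [("cover_rim",.065),("tab_l",.1)]:
    for a in env.regions_of(t,p)[:2]: print(t,round(a["confidence"],2),rect(p,a["mask"],z,st))
print([(np.round(a["centre"],3).tolist(),round(a["confidence"],2)) for t in ["cover_rim","cover_grip"] for a in env.landmark_of(t,p)])
E
```

```text
1 [([0.396, -0.256, 0.028], 0.71)]
2 [([0.473, -0.256, 0.03], 0.62)]
3 [([0.542, -0.261, 0.027], 0.57)]
4 [([0.606, -0.265, 0.024], 0.78)]
[([0.527, -0.004, 0.003], 0.96)]
[ 0.53094489 -0.00488094  0.27584409]
cover_rim 0.74 (array([528.1,  -4.8]), array([ 92.2, 237.9]), np.float32(171.5))
tab_l 0.96 (array([521.6, -28.6]), array([17.3, 33.5]), np.float32(169.9))
tab_l 0.69 (array([529.3,  19.4]), array([16.3, 34.5]), np.float32(173.2))
[([0.531, -0.003, 0.086], 0.45), ([0.529, -0.006, 0.084], 0.7)]
```

View pics/w11.png

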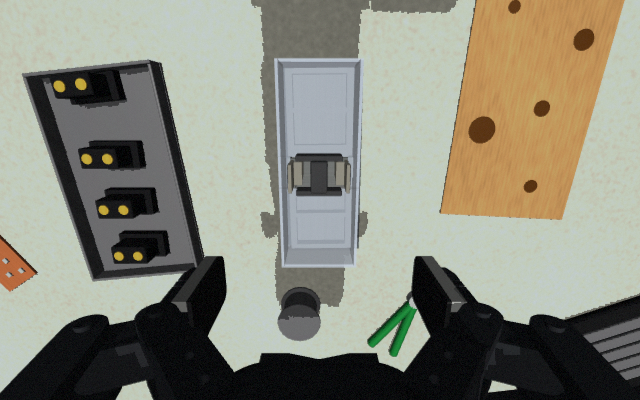

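The cover is seated and the tabs are sprung out, with outer faces at columns 289–350 as at the start. Block 1 seems to have been knocked toward the tray's end wall (75,86), so I look closer.

Request:
move_arm([
  [[15,-45,20],[0,0,0],-1],
  [[30,-90,40],[0,0,0],-1],
  [[45,-140,50],[0,0,0],-1],
  [[60,-190,50],[0,0,0],-1],
  [[70,-210,50],[0,0,0],-1],
])

```text
clock: 43.7
tcp_pos: [0.4307, -0.2046, 0.2272]
orientation: [-0.0, 0.075, 0.997, -0.0]
wrist_force: [-0.2, -0.2, 0.6]
finger_gap: 0.0854
grip_force: 0.0
```

Request:
move_arm([
  [[0,0,0],[0,0,0],-1],
  [[0,0,0],[0,0,0],-1],
  [[0,0,0],[0,0,0],-1],
])

```text
clock: 44.08
tcp_pos: [0.4323, -0.2017, 0.2276]
orientation: [0.0, 0.073, 0.997, 0.0]
wrist_force: [-0.9, -0.1, -0.4]
finger_gap: 0.0854
grip_force: 0.0
```

```bash
python3 - <<'E'
from h import *
st=env.get_state();p=env.read_camera("wrist")
u,v=proj(p,[.44,-.256,.03],st);print(u,v,st["tcp_pos"])
x0,y0=int(np.clip(u-100,0,440)),int(np.clip(v-75,0,250))
cv2.imwrite("pics/w12.png",cv2.resize(p["pixels"][y0:y0+150,x0:x0+200,::-1],(800,600)))
g=p["pixels"].astype(int); m=(g[:,:,0]>120)&(g[:,:,2]<70)&(g[:,:,1]>60)
n,l,s,c=cv2.connectedComponentsWithStats(m.astype(np.uint8))
for i in range(1,n):
    if s[i,4]>60: print(c[i].round(1),s[i,2:].tolist(),ray(p,*c[i],.05,st)[:2].round(4))
E
```

```text
271.17732061734915 190.39076027183626 [ 0.43234222 -0.20167534  0.2275622 ]
[262.5 228.9] [10, 10, 79] [ 0.4762 -0.2695]
[285.  228.9] [11, 10, 83] [ 0.4797 -0.2454]
[272.  280.1] [10, 9, 69] [ 0.539 -0.271]
[293.2 280.1] [10, 9, 71] [ 0.5425 -0.2471]
```

View pics/w12.png

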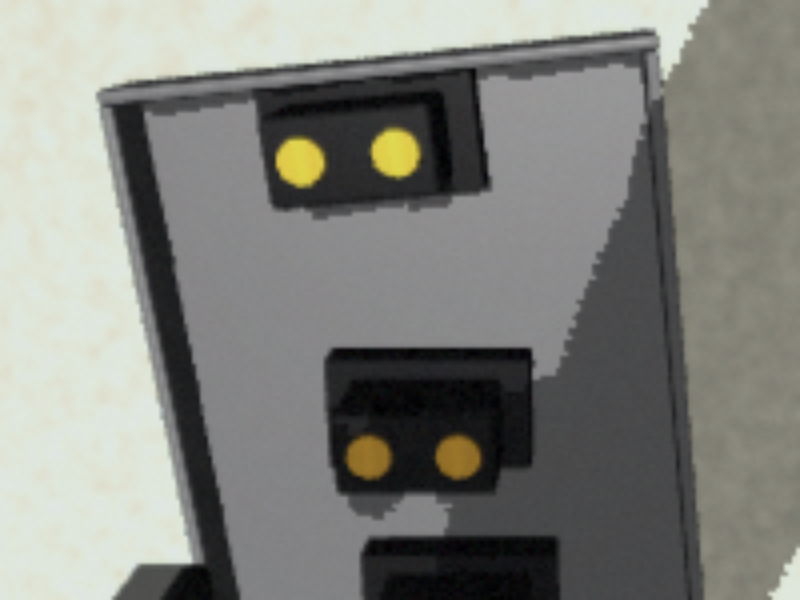

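```bash
python3 - <<'E'
from h import *
st=env.get_state();p=env.read_camera("wrist")
f=lambda u,v,z: ray(p,171+u/4,115+v/4,z,st)[:2]*1000
def d(n,dots,fr,bk):
    t=(f(*dots[0],.05)+f(*dots[1],.05))/2; a=f(*fr,.018);b=f(*bk,.018)
    print(n,"top",t.round(1),"foot edge mid",((a+b)/2).round(1),"len",np.linalg.norm(a-b).round(1),"diff",(t-(a+b)/2).round(1))
d(1,[(300,161),(396,153)],(489,188),(473,70))
d(2,[(369,457),(459,457)],(531,465),(531,350))
E
```

```text
1 top [ 396.3 -258.3] foot edge mid [ 398.  -227.3] len 32.5 diff [ -1.7 -31. ]
2 top [ 478.4 -256.8] foot edge mid [ 480.3 -226.5] len 35.8 diff [ -1.9 -30.3]
```

Block 1 has the same top-to-foot offset as block 2, so it is upright and flat on the tray floor. I hand in.

```bash
python3 -c "
from h import *
print(env.hand_in())"
```

```text
the job is handed in; nothing more can be done
None
```

I handed the job in at about 44 s: all four blocks stand upright on the tray floor, and the cover is back on the mould, seated with both tabs sprung out. Block 1 was knocked about 2 cm toward the tray's end wall but is still upright. I checked all this in the camera images, did not tug the cover to test the lock, and got no verdict back from the hand-in.

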